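# Pump label remover into the catch dish

### The arm

A 7-joint arm with a two-finger parallel gripper is mounted at the origin on the work surface. World frame = base frame: x ahead of the robot, y to its left, z up, the work surface at z = 0. Lengths are in m, angles in rad, forces in N, time in s.
With the tool pointing down it reaches from about 0.35 to 0.9 m from the base axis. Payload 8.1 kg.
Tool frame: the origin (TCP) lies at the very end of the fingers, on their centre line; the grasp point (between the pads) lies 19 mm behind it; z points along the fingers, y is the line along which they close (so a half turn about z gives the same grasp; the last joint's range is limited). The gripper opens to 92 mm and grips with 3 to 60 N. Pads are 19 mm wide; open, the fingers measure 130 mm over their backs; the gripper's body (75 mm by 190 mm) begins 47 mm behind the grasp point.
Start: joints at [-0.103, 0.434, 0.025, 1.573, -0.012, 1.134, -0.075], TCP at [0.625, -0, 0.201] pointing down, gripper open.
Joint ranges: [-2.62, 2.62], [-0.44, 2.09], [-1.27, 1.32], [0.08, 2.57], [-1.32, 4.46], [0.12, 2], [-2.74, 2.74]. Speed limits (rad/s): [2.22, 2.22, 3.01, 3.01, 3.14, 3.14, 3.14].

### API

Orientations are given as a rotation vector (axis times angle).
In Python, from cell import arm gives the robot as it stands.
- The arm moves only by the tool carry_out, never from a script. Its argument "commands" is a list of rows, each a list of 7 numbers: the opening, from 0 (shut) to 1 (fully open), then the shift along the tool's x, y, z each as a share of 0.025 m, from -1 to 1, then the turn, a rotation vector about the tool's x, y, z each as a share of 0.1 rad, from -1 to 1. A call has 1 to 8 rows; each row shifts and turns the commanded pose from where the row before left it, along the tool's axes as they then stand; what a row does not reach is not made up. A row lasts 1/10 s, in which the tool goes at most 50 mm and 8.59 degrees, less where a joint would pass 70% of its speed; a pose out of reach is approached as far as the arm can. A call with a number of a shift or a turn outside -1 to 1 is refused whole. A call with a gripper value outside its range is refused whole. The fingers move at their own pace and stop on an object; "squeeze" is the grip in N (left out, the last holds). Time passes only in rows, so rows that do not move let the fingers close. It gives the time, the measured TCP pose, the force, the opening and the grip force at its end, in the units of the state.
- arm.observe(): the state, without advancing time (a new reading comes with each control period).
- arm.get_image(name): name is "scene" or "side" or "wrist"; returns a dict with "pixels" (480x640x3 uint8, red, green, blue), "range_z" (480x640 float32, m along the optical axis (not along the pixel's ray), 0 where there is no reading), "mtx" (3x3 intrinsics, pixels), "R" (3x3) and "t" (3): a world point X has camera coordinates R X + t; the wrist camera has in their place "tool_from_camera" (4x4, takes a point from camera to tool coordinates, whose origin is the TCP and whose axes are the flange's). Camera axes: x right, y down, z forward; pixel columns grow to the right and rows downward; lengths in m; the calibration is good to about 2 mm. The wrist camera is an equidistant fisheye: a pixel r from the principal point sees the ray r / f radians off the axis. A picture is of the moment at which its call begins: read the wrist's pose just before it.
- arm.sign_off(): hands the job in; it is judged then, once.
The state is a dict: "clock": time; "joints": joint angles; "dq": joint speeds; "joint_efforts": joint torques, N m; "position": TCP position; "ee_rot": TCP orientation; "force": force on the tool from outside, world axes, zero at the start; "ft_torque": the same for the moment, N m; "width": opening from 0.0 (shut) to 1.0 (fully open); "gripper_force": force on a finger pad.
Only numpy, scipy, OpenCV 4.12 (cv2) and the standard library are available. Lean on these libraries where they do the work, as an engineer would, in place of code of your own. Each camera call takes 0.05 s, during which the arm holds its last target. There are 200 camera calls.

### The job

Move the steel catch dish by its black handle so that it stands flat on the desk, centred under the spout of the label-remover dispenser, and let go of it. Then press the orange pump cap all the way down until you feel it stop, and let it spring right back up, leaving the dish where it stands. Do not press the cap until the dish is in place, do not tip the dish or let it drop, and leave the spray can, tape roll and mug where they are.

Things in the scene. Friction and masses are not known exactly. Their poses are not given: they have to be found in the camera images.
- dispenser: White pump canister with a green band, 72 mm across, on a dark round foot (88 mm across, 8 mm high) screwed to the desk: it cannot move, but its place and turn differ each time. Origin on the desk under the canister's axis, z up, x the direction the spout points. The canister's shoulder is at 150 mm, the cap's top at 200 mm.
- pump_cap (a joint): Sprung travel of the orange pump cap with its spout, in m: 0 fully up, 0.015 pressed to its stop. Moves straight down; takes about 3 N to start and 9 N to reach the stop, and springs back when let go.
- cap_top (a point): Centre of the flat top of the orange pump cap, a disc 54 mm across and 22 mm high, 200 mm above the desk when up. Press here.
- spout (a point): Outlet of the orange spout, a 12 mm thick tube that reaches sideways from the cap, 110 mm from the canister's axis and 160 mm above the desk (spout tube's top at about 196 mm). It moves down with the cap.
- dish: Loose round steel dish, 88 mm across the rim, 34 mm high, walls 4 mm, about 0.2 kg, with a straight black handle. Origin at the centre of the round dish's underside, z up, x along the handle.
- dish_grip (a point): Point to grip on the dish's black handle, 92 mm from the dish's centre and 27 mm above its underside. The handle is a level bar 14 mm wide and 14 mm high (20 to 34 mm above the underside), running from the rim to 136 mm from the dish's centre.
- spray_can: Yellow spray can with a blue band and a pale grey top, standing on the desk, 56 mm across, 160 mm high; a bystander. Origin at the centre of its underside.
- tape_roll: Brown roll of tape lying flat, 100 mm across, 48 mm high; a bystander. Origin at the centre of its underside.
- mug: Blue mug, 80 mm across plus handle, 90 mm high; a bystander. Origin at the centre of its underside.
Things that resemble listed ones, but are neither listed nor needed, are in the scene too. Of the things that look like the dispenser, the middle-sized one is meant.

How it is judged:
On the way, in this order (a step that is already met when the one before it is completed fails the run):
1. the dish stands flat and still under the spout, let go of (horizontal distance between spout and dish below 0.032 m and height (world z) of dish below 0.008 m and angle between dish's own z axis and vertical below 0.12 rad and linear speed of dish below 0.03 m/s and contact force between the fingers and dish below 0.2 N), for 0.2 s.
2. the pump cap is pressed down to its stop (13 mm or more of 15) with the dish under the spout (value of joint pump_cap above 0.013 m and horizontal distance between spout and dish below 0.032 m), for 0.05 s.
3. the cap is back up (value of joint pump_cap below 0.002 m), for 0.2 s.
At the end, for the whole second after the job is handed in: The dish stands flat on the desk (within 8 mm of it, tilted less than 0.12 rad), still and let go of, its centre within 32 mm of the spout's outlet as seen from above, and the pump cap is back up (within 2 mm) (all of step 1 and value of joint pump_cap below 0.002 m); the robot touches nothing.
It fails at once if the cap is pressed (over 6 mm) while the dish is not under the spout (centre over 40 mm off) (value of joint pump_cap above 0.006 m and horizontal distance between spout and dish above 0.04 m).
It fails at once if the dish is tipped by more than 0.6 rad (angle between dish's own z axis and vertical above 0.6 rad).
It fails at once if the dish is let fall: not held while more than 25 mm above the desk (height (world z) of dish above 0.025 m and contact force between the fingers and dish below 0.05 N).
It fails at once if the spray can, tape roll or mug is moved by more than 40 mm or knocked over (0.5 rad) (distance of any of spray_can, tape_roll, mug from where it was at the start of the episode above 0.04 m or angle between any of spray_can, tape_roll, mug's own z axis and vertical above 0.5 rad).
It also fails if it takes over 45 s, if anything falls off the work surface, if the arm or the gripper's body presses on something with over 40 N, if the wrist force passes 120 N, or if a joint passes its speed limit or range.

## Working session

There is one attempt and no reset: what is moved stays moved. The work goes in short steps, Python scripts to look and compute and a tool call to move; the robot and the scene stay as the last step left them, time stands still between calls to the robot, and variables do not carry over. Pictures are saved under pics/ and viewed, at most 10 in all, crops included, and the job is handed in when it is done.

Besides the shell and the picture viewer there is one more tool, called after "Request:" by a JSON object that holds its "api" and its "payload". carry_out: Moves the arm, as the interface text tells. Shift numbers are shares of 0.025 m and turn numbers shares of 0.1 rad, none past 1 either way. Its arguments: {"type":"object","properties":{"commands":{"type":"array"},"squeeze":{"type":"number"}},"required":["commands"]}

```bash
ls; mkdir -p pics; cat > h.py <<'E'
import numpy as np, cv2, pickle
from cell import arm
def grab(n,fn):
    d=arm.get_image(n); cv2.imwrite(f'pics/{fn}.png',d['pixels'][:,:,::-1]); pickle.dump(d,open(f'pics/{fn}.pkl','wb')); return d
def pts(d):
    z=d['range_z'];v,u=np.indices(z.shape);K=d['mtx']
    c=np.stack([(u-K[0,2])/K[0,0]*z,(v-K[1,2])/K[1,1]*z,z],-1)
    return (c-d['t'])@d['R']
E
python3 - <<'E'
from h import *
for n in('scene','side'):
    d=grab(n,n+'0'); print(d['R'].round(2).tolist(),(-d['R'].T@d['t']).round(2))
s=arm.observe();print(s)
E
```

```text
pics
[[0.73, 0.68, 0.01], [0.51, -0.54, -0.68], [-0.45, 0.5, -0.74]] [ 1.05 -0.55  0.95]
[[-1.0, -0.08, 0.02], [-0.07, 0.64, -0.76], [0.05, -0.76, -0.64]] [0.48 0.92 0.94]
{'clock': 0.1, 'joints': array([-0.10257504,  0.43514533,  0.0249692 ,  1.57397911, -0.01156778,
        1.13398613, -0.07507801]), 'dq': array([-0.00062264, -0.0023353 ,  0.00046414, -0.00196329, -0.00038651,
        0.00030875,  0.00132728]), 'joint_efforts': array([ 2.76666542e-03, -6.69124532e+01,  9.87763703e-01, -3.15145969e+01,
       -6.05509384e-02,  3.73947364e-02,  1.19628339e-04]), 'position': array([ 6.24525971e-01, -7.91881255e-05,  2.00638822e-01]), 'ee_rot': array([-2.22089532e+00, -2.22077438e+00,  1.68539691e-03]), 'force': array([-0.55008655, -0.01167299,  0.27998081]), 'ft_torque': array([ 0.03001637, -0.01184561,  0.01690719]), 'gripper_force': 0.0, 'width': 1.0021143214106096}
```

View pics/scene0.png

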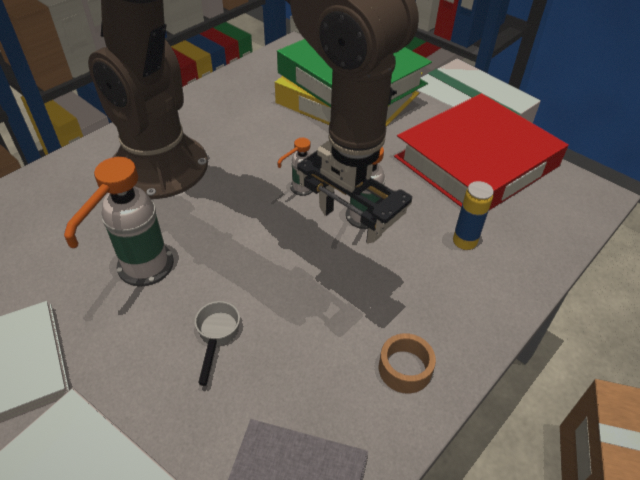

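View pics/side0.png

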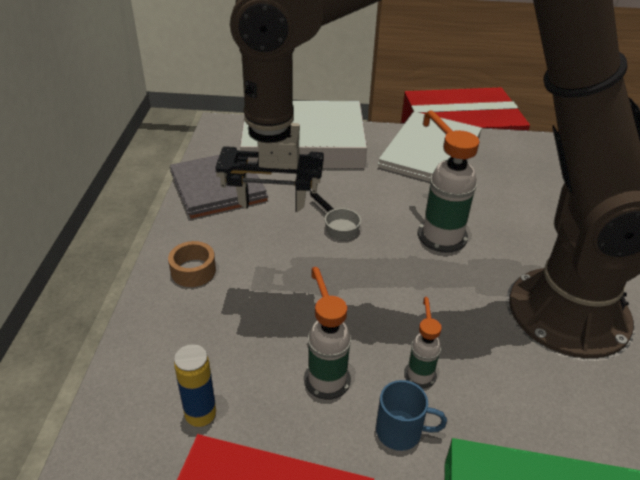

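Candidates for the dispenser (side view): large (450,190), small (425,350), medium (328,345). In the scene view they are at (135,220), (302,165) and (365,200, behind the gripper). By the description I choose the medium one. The dish is at (342,222) side and (217,322) scene, and nothing else looks like it. Next I measure both and check the crop.

```bash
python3 - <<'E'
from h import *
for n in('side','scene'):
    d=pickle.load(open(f'pics/{n}0.pkl','rb'));P=pts(d);hsv=cv2.cvtColor(d['pixels'],cv2.COLOR_RGB2HSV);ok=d['range_z']>0
    m=cv2.inRange(hsv,(5,180,120),(14,255,255))
    k,l,st,c=cv2.connectedComponentsWithStats(m)
    for i in range(1,k):
        if st[i,4]<40: continue
        Q=P[(l==i)&ok]; zt=np.percentile(Q[:,2],98)
        T=Q[Q[:,2]>zt-.004]
        print(n,'orange',c[i].round(),st[i,4],'ztop',zt.round(3),'top',((T.max(0)+T.min(0))/2).round(3),'ext',np.ptp(T,0).round(3))
        ax=((T.max(0)+T.min(0))/2)[:2]; r=np.hypot(*(Q[:,:2]-ax).T); F=Q[r>np.percentile(r,95)]
        print('   far',F.mean(0).round(3),r.max().round(3))
    x0,y0,x1,y1=(290,170,370,250) if n=='side' else (185,295,250,390)
    B=np.zeros(ok.shape,bool);B[y0:y1,x0:x1]=1
    Q=P[B&ok]; R=Q[(Q[:,2]>.027)&(Q[:,2]<.045)]
    g=hsv[...,2][B&ok][(Q[:,2]>.027)&(Q[:,2]<.045)]
    rim=R[g>90];h=R[g<60]
    if len(rim)>9:
        A=np.c_[2*rim[:,:2],np.ones(len(rim))];s=np.linalg.lstsq(A,(rim[:,:2]**2).sum(1),rcond=None)[0]
        print('rim',len(rim),s[:2].round(3),np.sqrt(s[2]+s[0]**2+s[1]**2).round(3),((rim.max(0)+rim.min(0))/2).round(3),np.ptp(rim,0).round(3))
    if len(h)>5:
        v=cv2.fitLine(h[:,:2].astype(np.float32),2,0,.01,.01).ravel();print('handle',len(h),v.round(3),h.mean(0).round(3),h.min(0).round(3),h.max(0).round(3))
im=cv2.imread('pics/side0.png')[180:410,280:480];cv2.imwrite('pics/crop.png',cv2.resize(im,None,fx=2.5,fy=2.5))
E
```

```text
side orange [456. 135.] 568 ztop 0.276 top [ 0.247 -0.213  0.275] ext [0.066 0.068 0.006]
   far [ 0.282 -0.44   0.206] 0.93
side orange [328. 302.] 717 ztop 0.203 top [0.496 0.194 0.202] ext [0.053 0.112 0.005]
   far [0.526 0.137 0.196] 0.075
side orange [430. 322.] 328 ztop 0.144 top [0.321 0.174 0.143] ext [0.035 0.08  0.006]
   far [0.323 0.155 0.138] 0.049
rim 163 [ 0.487 -0.216] 0.042 [ 0.488 -0.217  0.033] [0.086 0.092 0.011]
handle 135 [ 0.612 -0.791  0.542 -0.283] [ 0.542 -0.283  0.034] [ 0.514 -0.319  0.027] [ 0.573 -0.248  0.042]
scene orange [297. 146.] 167 ztop 0.144 top [0.326 0.176 0.142] ext [0.031 0.061 0.005]
   far [0.326 0.116 0.132] 0.065
scene orange [114. 170.] 802 ztop 0.275 top [ 0.251 -0.221  0.274] ext [0.067 0.071 0.006]
   far [ 0.244 -0.219  0.272] 0.038
scene orange [ 84. 210.] 446 ztop 0.269 top [ 0.289 -0.3    0.268] ext [0.057 0.099 0.006]
   far [ 0.314 -0.361  0.253] 0.068
rim 357 [ 0.492 -0.223] 0.043 [ 0.506 -0.252  0.034] [0.121 0.152 0.013]
handle 356 [ 0.612 -0.791  0.547 -0.291] [ 0.547 -0.291  0.034] [ 0.512 -0.328  0.027] [ 0.577 -0.249  0.039]
```

View pics/crop.png

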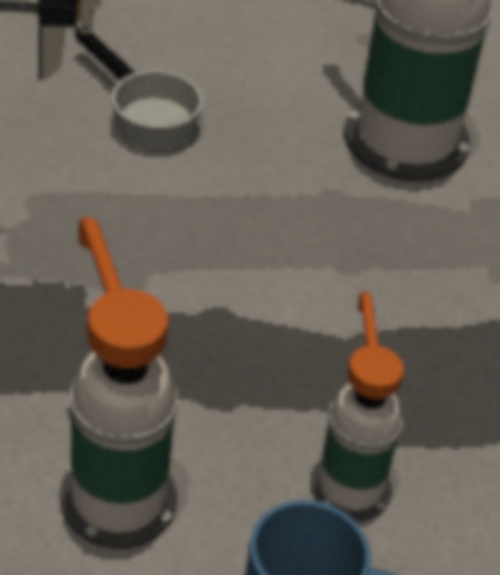

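The crop confirms the medium canister: its cap is at side (328,310), its spout tip at about (314,270), and its top is at z≈0.20. The dish has a black handle and stands clear. Next I refine the cap axis and spout direction, and work out the pick move.

```bash
cat >> h.py <<'E'
def spout(fn):
    d=pickle.load(open(f'pics/{fn}.pkl','rb'));P=pts(d);hsv=cv2.cvtColor(d['pixels'],cv2.COLOR_RGB2HSV)
    m=(cv2.inRange(hsv,(5,180,90),(14,255,255))>0)&(d['range_z']>0)
    Q=P[m];Q=Q[(abs(Q[:,0]-.5)<.1)&(abs(Q[:,1]-.18)<.13)&(Q[:,2]>.15)&(Q[:,2]<.215)]
    c=np.array([.49,.22])
    for _ in range(5):  # cap disc = top points near guess
        T=Q[(Q[:,2]>.197)&(np.hypot(*(Q[:,:2]-c).T)<.036)]
        (c0,r)=cv2.minEnclosingCircle(T[:,:2].astype(np.float32)); c=np.array(c0)
    t=Q[np.hypot(*(Q[:,:2]-c).T)>.034]
    w=np.median(t[:,:2],0)-c;
    v=cv2.fitLine(t[:,:2].astype(np.float32),2,0,.01,.01).ravel()
    print('cap',c.round(4),r,'med dir',np.degrees(np.arctan2(w[1],w[0])).round(1),'line',v.round(3),'tubemax',np.hypot(*(t[:,:2]-c).T).max().round(3),len(t),'outlet',(c+.11*w/np.hypot(*w)).round(4))
E
python3 - <<'E'
from h import *
spout('side0')
from scipy.spatial.transform import Rotation as R
print(R.from_rotvec(arm.observe()['ee_rot']).as_matrix().round(3))
E
```

```text
cap [0.495  0.2175] 0.03442187234759331 med dir -69.0 line [ 0.284 -0.959  0.517  0.164] tubemax 0.099 155 outlet [0.5344 0.1148]
[[ 0.     1.    -0.001]
 [ 1.    -0.    -0.   ]
 [-0.    -0.001 -1.   ]]
```

Request:
{"api": "carry_out", "payload": {"commands": [[1, -0.98, -0.26, 0, 0, 0, 0], [1, -0.98, -0.26, 0, 0, 0, 0], [1, -0.98, -0.26, 0, 0, 0, 0], [1, -0.98, -0.26, 0, 0, 0, 0], [1, -0.98, -0.26, 0, 0, 0, 0], [1, -0.98, -0.26, 0, 0, 0, 0], [1, -0.98, -0.26, 0, 0, 0, 0], [1, -0.98, -0.26, 0, 0, 0, 0]]}}

```text
clock: 0.9
position: [0.5723, -0.1969, 0.201]
ee_rot: [-2.221, -2.221, 0.001]
force: [0.5, 0.1, 0.8]
width: 1.002
gripper_force: 0.0
```

Request:
{"api": "carry_out", "payload": {"commands": [[1, -0.98, -0.26, 0, 0, 0, 0], [1, -0.98, -0.26, 0, 0, 0, 0], [1, -0.98, -0.26, 0, 0, 0, 0], [1, -0.98, -0.26, 0, 0, 0, 0], [1, 0, 0, 0, 0, 0, -0.94], [1, 0, 0, 0, 0, 0, -0.94], [1, 0, 0, 0, 0, 0, -0.94], [1, 0, 0, 0, 0, 0, -0.94]]}}

```text
clock: 1.7
position: [0.5466, -0.294, 0.2008]
ee_rot: [-1.762, -2.6, 0.0]
force: [-0.6, 0.5, 0.2]
width: 0.997
gripper_force: 0.0
```

Request:
{"api": "carry_out", "payload": {"commands": [[1, 0, 0, 0, 0, 0, -0.94], [1, 0, 0, 0, 0, 0, -0.94], [1, 0, 0, 0, 0, 0, -0.94], [1, 0, 0, 0, 0, 0, 0], [1, 0, 0, 0, 0, 0, 0], [1, 0, 0, 0, 0, 0, 0]]}}

```text
clock: 2.3
position: [0.5469, -0.294, 0.2012]
ee_rot: [-1.388, -2.818, 0.0]
force: [0.4, 0.2, 0.0]
width: 0.999
gripper_force: 0.0
```

```bash
cat >> h.py <<'E'
from scipy.spatial.transform import Rotation as Ro
def togo(x,y,z):
    s=arm.observe();M=Ro.from_rotvec(s['ee_rot']).as_matrix();e=np.array([x,y,z])-s['position']
    print('pos',s['position'].round(4),'toolx',M[:,0].round(3),'yawx',np.degrees(np.arctan2(M[1,0],M[0,0])).round(1),'go(units)',(M.T@e/.025).round(2),'z',M[2].round(3),'t',s['clock'],'F',s['force'].round(1),s['width'],s['gripper_force'])
E
python3 - <<'E'
from h import *
togo(.546,-.293,.008)
s=arm.observe();d=grab('wrist','w0');print(d['mtx'],d['tool_from_camera'].round(3))
grab('scene','scene1')
try: spout('scene1')
except Exception as e: print(e)
E
```

```text
pos [ 0.5469 -0.294   0.2012] toolx [-0.61   0.793  0.   ] yawx 127.6 go(units) [ 0.05 -0.    7.73] z [ 0. -0. -1.] t 2.3 F [0.4 0.2 0. ] 0.9985933345769953 0.0
[[371.64829954   0.         319.01077652]
 [  0.         371.64829954 238.08473018]
 [  0.           0.           1.        ]] [[-0.    -0.963 -0.269  0.072]
 [ 1.    -0.     0.     0.   ]
 [-0.    -0.269  0.963 -0.182]
 [ 0.     0.     0.     1.   ]]
cap [0.4967 0.2206] 0.029022732749581337 med dir -70.3 line [ 0.319 -0.948  0.525  0.143] tubemax 0.116 173 outlet [0.5338 0.117 ]
```

View pics/w0.png

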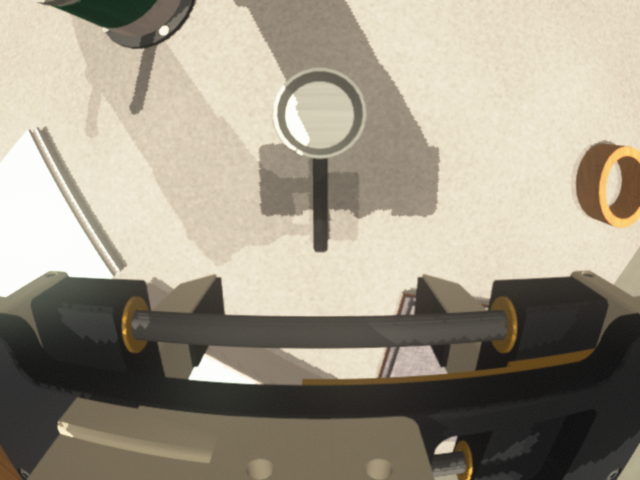

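The wrist view shows the dish at (320,113) with its handle vertical at u≈321, midway between the fingers and aligned with them. Descending and gripping.

Request:
{"api": "carry_out", "payload": {"commands": [[1, 0, 0, 1, 0, 0, 0], [1, 0, 0, 1, 0, 0, 0], [1, 0, 0, 1, 0, 0, 0], [1, 0, 0, 1, 0, 0, 0], [1, 0, 0, 1, 0, 0, 0], [1, 0, 0, 1, 0, 0, 0], [1, 0, 0, 1, 0, 0, 0], [1, 0, 0, 0.65, 0, 0, 0]]}}

```text
clock: 3.2
position: [0.5462, -0.2936, 0.0083]
ee_rot: [-1.385, -2.818, 0.0]
force: [-0.8, 0.3, -0.4]
width: 1.0
gripper_force: 0.0
```

Request:
{"api": "carry_out", "payload": {"commands": [[1, 0, 0, 0, 0, 0, 0], [0.5, 0, 0, 0, 0, 0, 0], [0.25, 0, 0, 0, 0, 0, 0], [0, 0, 0, 0, 0, 0, 0], [0, 0, 0, 0, 0, 0, 0], [0, 0, 0, 0, 0, 0, 0], [0, 0, 0, 0, 0, 0, 0], [0, 0, 0, 0, 0, 0, 0]], "squeeze": 30}}

```text
clock: 4.0
position: [0.547, -0.294, 0.0102]
ee_rot: [1.385, 2.82, 0.0]
force: [0.6, -0.5, -0.0]
width: 0.439
gripper_force: 0.0
```

Request:
{"api": "carry_out", "payload": {"commands": [[0, 0, 0, 0, 0, 0, 0], [0, 0, 0, 0, 0, 0, 0], [0, 0, 0, 0, 0, 0, 0], [0, 0, 0, 0, 0, 0, 0], [0, 0, 0, 0, 0, 0, 0], [0, 0, 0, 0, 0, 0, 0]]}}

```text
clock: 4.6
position: [0.547, -0.294, 0.0101]
ee_rot: [1.385, 2.82, 0.0]
force: [-0.0, 0.2, 0.4]
width: 0.006
gripper_force: 0.0
```

The gripper shut on nothing, so I look.

```bash
python3 - <<'E'
from h import *
a=grab('wrist','w1')['pixels'];b=grab('scene','scene2')['pixels'][250:430,130:300]
b=cv2.resize(b,(453,480));cv2.imwrite('pics/ab.png',cv2.resize(np.hstack([a[:,140:487],b]),None,fx=1,fy=1)[:,:,::-1])
E
```

```text
(no output)
```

View pics/ab.png

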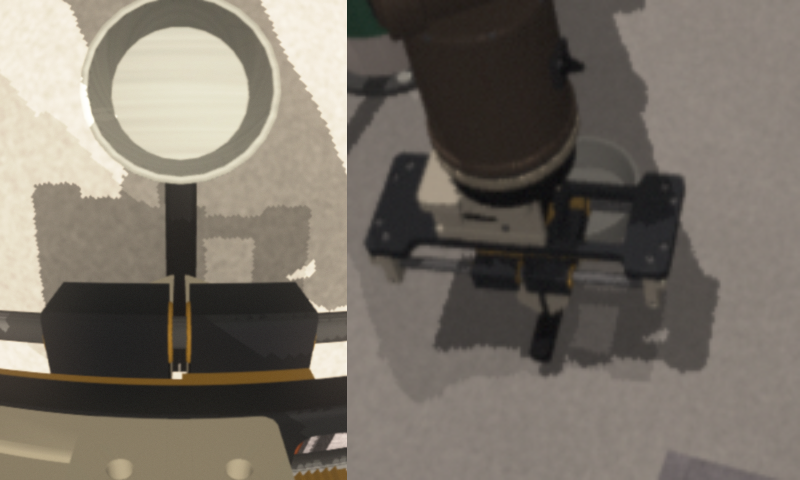

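```bash
python3 - <<'E'
from h import *
togo(.546,-.293,.008)
s=arm.observe();M=Ro.from_rotvec(s['ee_rot']).as_matrix()
d=pickle.load(open('pics/w1.pkl','rb'));z=d['range_z'];v,u=np.indices(z.shape);K=d['mtx']
a=(u-K[0,2])/K[0,0];b=(v-K[1,2])/K[1,1];r=np.hypot(a,b)+1e-9;k=np.tan(r)/r
T=d['tool_from_camera'];C=np.stack([a*k*z,b*k*z,z],-1)@T[:3,:3].T+T[:3,3]
for row in range(190,390,12):
    print(row,[tuple((C[row,c]*1000).round().astype(int)) for c in (296,302,308,314,320,326,332,338,344)])
im=d['pixels'][170:390,260:380,::-1];im=cv2.resize(im,None,fx=2.6,fy=2.6)
cv2.imwrite('pics/z.png',np.clip(im*2.,0,255).astype(np.uint8))
E
```

```text
pos [ 0.547  -0.294   0.0101] toolx [-0.612  0.791 -0.   ] yawx 127.7 go(units) [ 0.06 -0.01  0.08] z [-0.  0. -1.] t 4.7 F [-0.1  0.3  0.1] 0.007971419709300596 0.0
190 [(np.int64(45), np.int64(-12), np.int64(12)), (np.int64(45), np.int64(-9), np.int64(11)), (np.int64(49), np.int64(-4), np.int64(-22)), (np.int64(50), np.int64(-2), np.int64(-24)), (np.int64(49), np.int64(1), np.int64(-22)), (np.int64(50), np.int64(3), np.int64(-23)), (np.int64(49), np.int64(6), np.int64(-22)), (np.int64(44), np.int64(10), np.int64(12)), (np.int64(45), np.int64(13), np.int64(11))]
202 [(np.int64(38), np.int64(-12), np.int64(10)), (np.int64(38), np.int64(-9), np.int64(12)), (np.int64(44), np.int64(-4), np.int64(-22)), (np.int64(44), np.int64(-2), np.int64(-23)), (np.int64(44), np.int64(1), np.int64(-23)), (np.int64(44), np.int64(3), np.int64(-21)), (np.int64(44), np.int64(6), np.int64(-22)), (np.int64(38), np.int64(10), np.int64(12)), (np.int64(38), np.int64(14), np.int64(12))]
214 [(np.int64(32), np.int64(-12), np.int64(11)), (np.int64(32), np.int64(-9), np.int64(12)), (np.int64(38), np.int64(-5), np.
[... 5299 characters left out ...]
, np.int64(-111)), (np.int64(-9), np.int64(-1), np.int64(-70)), (np.int64(-68), np.int64(1), np.int64(12)), (np.int64(-9), np.int64(3), np.int64(-70)), (np.int64(22), np.int64(3), np.int64(-113)), (np.int64(23), np.int64(5), np.int64(-114)), (np.int64(22), np.int64(6), np.int64(-113))]
382 [(np.int64(22), np.int64(-5), np.int64(-117)), (np.int64(22), np.int64(-3), np.int64(-116)), (np.int64(22), np.int64(-2), np.int64(-116)), (np.int64(21), np.int64(-1), np.int64(-116)), (np.int64(22), np.int64(1), np.int64(-117)), (np.int64(22), np.int64(2), np.int64(-117)), (np.int64(22), np.int64(3), np.int64(-116)), (np.int64(21), np.int64(5), np.int64(-116)), (np.int64(22), np.int64(6), np.int64(-118))]
```

View pics/z.png

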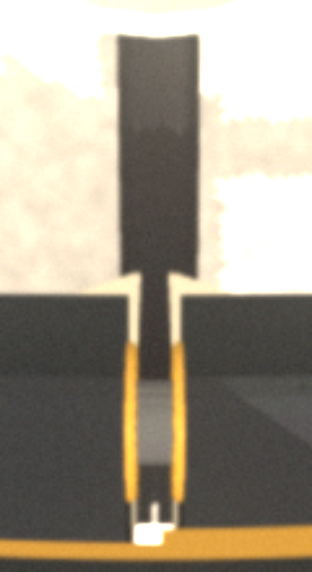

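```bash
python3 - <<'E'
from h import *
for f in('w0','w1'):
    d=pickle.load(open(f'pics/{f}.pkl','rb'));z=d['range_z'];v,u=np.indices(z.shape);K=d['mtx']
    a=(u-K[0,2])/K[0,0];b=(v-K[1,2])/K[1,1];r=np.hypot(a,b)+1e-9;k=np.tan(r)/r
    T=d['tool_from_camera'];C=np.stack([a*k*z,b*k*z,z],-1)@T[:3,:3].T+T[:3,3]
    m=(abs(C[...,0])<.016)&(abs(C[...,1])<.075)&(C[...,2]>-.1)&(C[...,2]<.008)&(z>0)
    for y0 in range(-70,70,10):
        s=C[m&(C[...,1]*1000>=y0)&(C[...,1]*1000<y0+10)]
        if len(s): print(f,y0,len(s),(s.max(0)*1000).round(),(s.min(0)*1000).round())
E
```

```text
w0 -70 172 [ 12. -60. -35.] [ 10. -64. -65.]
w0 -60 770 [ 12. -50. -27.] [ 10. -60. -65.]
w0 -50 2630 [ 16. -45. -23.] [ -11.  -50. -100.]
w0 40 2329 [ 16.  50. -23.] [ -12.   46. -100.]
w0 50 787 [ 13.  60. -25.] [ 10.  50. -89.]
w0 60 222 [ 12.  65. -34.] [ 10.  60. -64.]
w1 -20 9 [ 11. -10. -32.] [ 11. -12. -34.]
w1 -10 703 [ 16.  -0. -19.] [-10. -10. -96.]
w1 0 782 [ 16.  10. -19.] [-10.   0. -95.]
w1 10 12 [ 12.  13. -30.] [ 11.  10. -33.]
```

The depth data shows the fingers really end about 23 mm short of the reported TCP, so they closed just above the handle. I raise, open, and go about 21 mm lower than before, watching the force.

Request:
{"api": "carry_out", "payload": {"commands": [[0, 0, 0, -0.6, 0, 0, 0], [1, 0, 0, 0, 0, 0, 0], [1, 0, 0, 0, 0, 0, 0], [1, 0, 0, 0, 0, 0, 0], [1, 0, 0, 0, 0, 0, 0], [1, 0, 0, 0, 0, 0, 0], [1, 0, 0, 0, 0, 0, 0], [1, 0, 0, 0, 0, 0, 0]]}}

```text
clock: 5.5
position: [0.5469, -0.294, 0.025]
ee_rot: [-1.385, -2.82, 0.0]
force: [0.9, -0.5, 0.8]
width: 0.564
gripper_force: 0.0
```

Request:
{"api": "carry_out", "payload": {"commands": [[1, 0, 0, 0.5, 0, 0, 0], [1, 0, 0, 0.4, 0, 0, 0], [1, 0, 0, 0.3, 0, 0, 0], [1, 0, 0, 0.2, 0, 0, 0], [1, 0, 0, 0, 0, 0, 0]]}}

```text
clock: 6.0
position: [0.5463, -0.2937, -0.0111]
ee_rot: [-1.384, -2.818, 0.0]
force: [0.5, -0.2, -0.1]
width: 0.982
gripper_force: 0.0
```

Request:
{"api": "carry_out", "payload": {"commands": [[0, 0, 0, 0, 0, 0, 0], [0, 0, 0, 0, 0, 0, 0], [0, 0, 0, 0, 0, 0, 0], [0, 0, 0, 0, 0, 0, 0], [0, 0, 0, 0, 0, 0, 0], [0, 0, 0, 0, 0, 0, 0], [0, 0, 0, 0, 0, 0, 0], [0, 0, 0, 0, 0, 0, 0]], "squeeze": 35}}

```text
clock: 6.8
position: [0.547, -0.294, -0.0099]
ee_rot: [1.385, 2.82, 0.0]
force: [-0.5, -0.3, -0.0]
width: 0.352
gripper_force: 0.0
```

Request:
{"api": "carry_out", "payload": {"commands": [[0, 0, 0, 0, 0, 0, 0], [0, 0, 0, 0, 0, 0, 0], [0, 0, 0, 0, 0, 0, 0], [0, 0, 0, 0, 0, 0, 0], [0, 0, 0, 0, 0, 0, 0]]}}

```text
clock: 7.3
position: [0.5471, -0.294, -0.0099]
ee_rot: [1.385, 2.82, 0.0]
force: [0.5, 0.6, -0.7]
width: 0.146
gripper_force: 35.0
```

Request:
{"api": "carry_out", "payload": {"commands": [[0, 0, 0, -0.3, 0, 0, 0], [0, 0, 0, -0.3, 0, 0, 0], [0, 0, 0, 0, 0, 0, 0.65], [0, 0, 0, 0, 0, 0, 0.65], [0, 0, 0, 0, 0, 0, 0.65], [0, 0, 0, 0, 0, 0, 0.65], [0, 0, 0, 0, 0, 0, 0.65], [0, 0, 0, 0, 0, 0, 0]]}}

```text
clock: 8.1
position: [0.5472, -0.294, 0.0057]
ee_rot: [1.823, 2.558, 0.0]
force: [-0.1, -1.1, -3.1]
width: 0.154
gripper_force: 35.0
```

```bash
cat >> h.py <<'E'
def wdish(fn):
    s=arm.observe();d=grab('wrist',fn);M=Ro.from_rotvec(s['ee_rot']).as_matrix()
    z=d['range_z'];v,u=np.indices(z.shape);K=d['mtx'];a=(u-K[0,2])/K[0,0];b=(v-K[1,2])/K[1,1];r=np.hypot(a,b)+1e-9;k=np.tan(r)/r
    T=d['tool_from_camera'];C=np.stack([a*k*z,b*k*z,z],-1)@T[:3,:3].T+T[:3,3]
    W=C@M.T+s['position']
    m=(z>0)&(C[...,0]>.04)&(C[...,0]<.15)&(abs(C[...,1])<.055)
    zs=W[...,2][m];zr=np.percentile(zs[zs<.1],99)
    q=m&(W[...,2]<.08)&(W[...,2]>zr-.006)&(C[...,0]>.053)
    (c,R)=cv2.minEnclosingCircle(C[q][:,:2].astype(np.float32))
    x,y=c;print('rimz',zr.round(4),'dish tool',np.round(c,4),'R',round(R,4),'world',(M@[x,y,0]+s['position']).round(4))
    for sgn in(1,-1):
        e=C[q&(sgn*(C[...,0]-x)>.02)];print('  rim z end',sgn,((e@M.T+s['position'])[:,2]).mean().round(4) if len(e) else None)
E
python3 - <<'E'
from h import *
wdish('w2'); togo(.564,.029,.004)
E
```

```text
rimz 0.0482 dish tool [0.0957 0.0003] R 0.044 world [ 0.5163 -0.2035  0.0056]
  rim z end 1 0.0457
  rim z end -1 0.0466
pos [ 0.5471 -0.294   0.0056] toolx [-0.328  0.945 -0.   ] yawx 109.2 go(units) [11.98  4.88  0.06] z [-0.  0. -1.] t 8.15 F [ 0.5  0.5 -2.7] 0.14841553354758294 34.99730408191681
```

Request:
{"api": "carry_out", "payload": {"commands": [[0, 0.5, 0.3, 0, 0, 0, 0], [0, 0.9, 0.5, 0, 0, 0, 0], [0, 0.9, 0.5, 0, 0, 0, 0], [0, 0.9, 0.5, 0, 0, 0, 0], [0, 0.9, 0.5, 0, 0, 0, 0], [0, 0.9, 0.5, 0, 0, 0, 0], [0, 0.9, 0.5, 0, 0, 0, 0], [0, 0.9, 0.5, 0, 0, 0, 0]]}}

```text
clock: 8.95
position: [0.5812, -0.0998, 0.0052]
ee_rot: [-1.819, -2.561, -0.001]
force: [-0.5, 0.3, -2.5]
width: 0.148
gripper_force: 35.0
```

Request:
{"api": "carry_out", "payload": {"commands": [[0, 0.9, 0.5, 0, 0, 0, 0], [0, 0.9, 0.5, 0, 0, 0, 0], [0, 0.6, 0.1, 0, 0, 0, 0], [0, 0.3, 0, 0, 0, 0, 0], [0, 0, 0, 0, 0, 0, 0], [0, 0, 0, 0, 0, 0, 0]]}}

```text
clock: 9.55
position: [0.5847, -0.031, 0.0052]
ee_rot: [1.824, 2.558, -0.001]
force: [0.2, -0.4, -2.7]
width: 0.146
gripper_force: 35.0
```

```bash
python3 - <<'E'
from h import *
wdish('w3'); togo(.565,.0268,-.009)
grab('side','side3');spout('side3')
E
```

```text
rimz 0.0477 dish tool [0.0959 0.0002] R 0.044 world [0.5537 0.0597 0.0051]
  rim z end 1 0.0451
  rim z end -1 0.0461
pos [ 0.5849 -0.0313  0.0052] toolx [-0.325  0.946 -0.001] yawx 109.0 go(units) [2.46 0.   0.56] z [-0.001 -0.    -1.   ] t 9.6 F [-0.4 -0.1 -2.7] 0.1459141970207716 34.99699115753174
cap [0.497  0.2185] 0.034139104187488556 med dir -70.6 line [ 0.322 -0.947  0.518  0.159] tubemax 0.099 170 outlet [0.5336 0.1147]
```

View pics/w3.png

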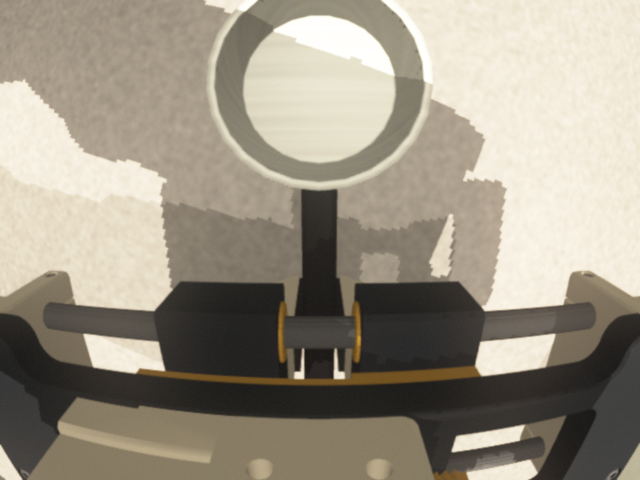

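View pics/side3.png

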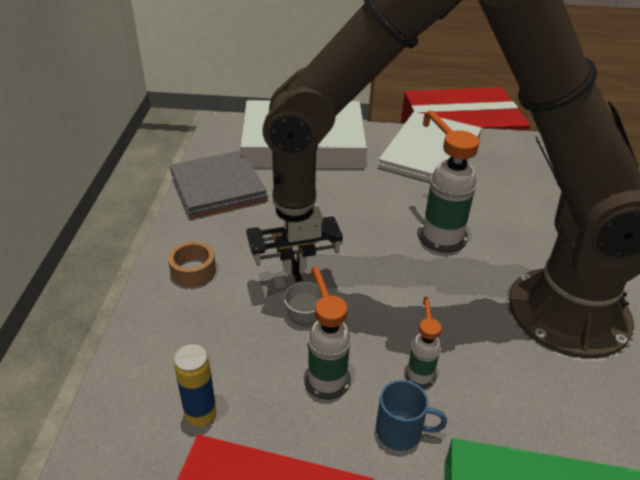

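The wrist view shows the dish level in the grip at (320,85). The side view shows it about 55 mm short of the spout tip at (317,272), with the gripper clear. I go forward 2.2 units, lower, then release.

Request:
{"api": "carry_out", "payload": {"commands": [[0, 0.6, 0, 0, 0, 0, 0], [0, 0.6, 0, 0, 0, 0, 0], [0, 0.6, 0, 0, 0, 0, 0], [0, 0.4, 0, 0, 0, 0, 0], [0, 0, 0, 0.3, 0, 0, 0], [0, 0, 0, 0.2, 0, 0, 0], [0, 0, 0, 0.1, 0, 0, 0], [0, 0, 0, 0, 0, 0, 0]]}}

```text
clock: 10.45
position: [0.5671, 0.0219, -0.0102]
ee_rot: [-1.824, -2.558, 0.001]
force: [-1.4, 0.3, 0.6]
width: 0.146
gripper_force: 35.0
```

```bash
python3 - <<'E'
from h import *
wdish('w4'); togo(.565,.0268,-.01)
E
```

```text
rimz 0.0334 dish tool [0.0958 0.0001] R 0.044 world [ 0.536   0.1125 -0.0102]
  rim z end 1 0.0315
  rim z end -1 0.0317
pos [ 0.5671  0.022  -0.01  ] toolx [-0.326  0.945  0.   ] yawx 109.0 go(units) [ 0.21 -0.02 -0.  ] z [ 0. -0. -1.] t 10.5 F [-1.1 -0.3  0.6] 0.14868683906386343 35.00556707382202
```

Request:
{"api": "carry_out", "payload": {"commands": [[1, 0, 0, 0, 0, 0, 0], [1, 0, 0, 0, 0, 0, 0], [1, 0, 0, 0, 0, 0, 0], [1, 0, 0, 0, 0, 0, 0], [1, 0, 0, 0, 0, 0, 0], [1, 0, 0, 0, 0, 0, 0], [1, 0, 0, 0, 0, 0, 0], [1, 0, 0, 0, 0, 0, 0]]}}

```text
clock: 11.3
position: [0.5672, 0.0225, -0.0099]
ee_rot: [1.823, 2.559, 0.0]
force: [-0.2, 0.1, 0.8]
width: 0.796
gripper_force: 0.0
```

Request:
{"api": "carry_out", "payload": {"commands": [[1, 0, 0, -0.5, 0, 0, 0], [1, 0, 0, -1, 0, 0, 0], [1, 0, 0, -1, 0, 0, 0], [1, 0, 0, -1, 0, 0, 0], [0, 0, 0, -1, 0, 0, 0], [0, 0, 0, -1, 0, 0, 0], [0, 0, 0, -1, 0, 0, 0], [0, 0, 0, -1, 0, 0, 0]]}}

```text
clock: 12.1
position: [0.567, 0.0224, 0.1797]
ee_rot: [1.822, 2.558, 0.001]
force: [-0.2, 0.0, 0.3]
width: 0.7
gripper_force: 0.0
```

Request:
{"api": "carry_out", "payload": {"commands": [[0, 0, 0, -1, 0, 0, 0], [0, 0, 0, -1, 0, 0, 0], [0, 0, 0, -1, 0, 0, 0], [0, 0, 0, 0, 0, 0, 0], [0, 0, 0, 0, 0, 0, 0], [0, 0, 0, 0, 0, 0, 0], [0, 0, 0, 0, 0, 0, 0], [0, 0, 0, 0, 0, 0, 0]]}}

```text
clock: 12.9
position: [0.5667, 0.0224, 0.2518]
ee_rot: [-1.822, -2.558, 0.002]
force: [0.4, 0.9, 0.3]
width: 0.023
gripper_force: 0.0
```

```bash
python3 - <<'E'
from h import *
s=arm.observe();d=grab('wrist','w5');M=Ro.from_rotvec(s['ee_rot']).as_matrix()
z=d['range_z'];v,u=np.indices(z.shape);K=d['mtx'];a=(u-K[0,2])/K[0,0];b=(v-K[1,2])/K[1,1];r=np.hypot(a,b)+1e-9;k=np.tan(r)/r
T=d['tool_from_camera'];W=(np.stack([a*k*z,b*k*z,z],-1)@T[:3,:3].T+T[:3,3])@M.T+s['position']
o=(cv2.inRange(cv2.cvtColor(d['pixels'],cv2.COLOR_RGB2HSV),(3,150,90),(15,255,255))>0)&(z>0)&(abs(W[...,0]-.5)<.1)&(W[...,1]>.08)
Q=W[o]; c=np.array([.497,.22])
t=Q[(Q[:,2]>.197)&(Q[:,2]<.207)&(np.hypot(*(Q[:,:2]-c).T)<.036)]
print(len(Q),'cap top',np.median(t[:,2]),((t.max(0)+t.min(0))/2).round(4),np.ptp(t,0).round(3),cv2.minEnclosingCircle(t[:,:2].astype(np.float32)))
f=Q[np.hypot(*(Q[:,:2]-c).T)>.098];print('tip',f.mean(0).round(4),len(f))
q=(z>0)&(np.hypot(W[...,0]-.536,W[...,1]-.1125)<.06)&(W[...,2]>.027)&(W[...,2]<.04)&(d['pixels'].min(-1)>60)
print('dish',cv2.minEnclosingCircle(W[q][:,:2].astype(np.float32)))
togo(.4967,.2206,.27)
E
```

```text
return _methods._mean(a, axis=axis, dtype=dtype,
  ret = ret.dtype.type(ret / rcount)
Traceback (most recent call last):
ValueError: zero-size array to reduction operation maximum which has no identity
```

View pics/w5.png

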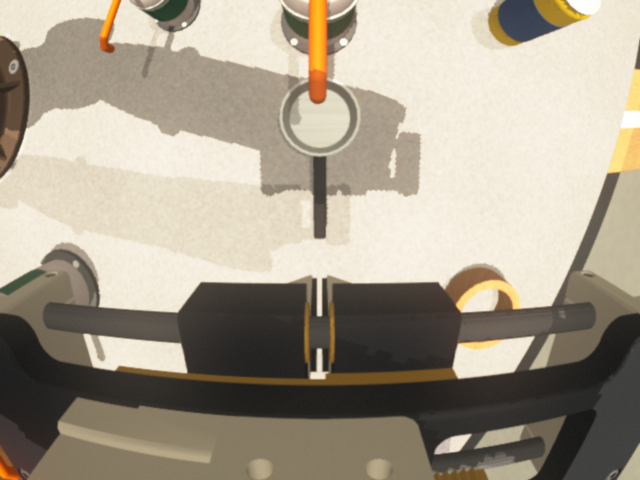

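The dish stands under the spout: dish at (319,117), spout tip projected at (318,97), and the tube lies along the handle axis. Now I move the shut fingers over the cap.

Request:
{"api": "carry_out", "payload": {"commands": [[0, 1, 0, 0, 0, 0, 0], [0, 1, 0, 0, 0, 0, 0], [0, 1, 0, 0, 0, 0, 0], [0, 1, 0, 0, 0, 0, 0], [0, 1, -0.06, 0, 0, 0, 0], [0, 1, 0, 0, 0, 0, 0], [0, 1, 0, 0, 0, 0, 0], [0, 1, 0, 0, 0, 0, 0]]}}

```text
clock: 13.75
position: [0.4999, 0.2118, 0.2523]
ee_rot: [-1.823, -2.559, 0.001]
force: [-0.1, 0.1, -0.1]
width: 0.004
gripper_force: 0.0
```

Request:
{"api": "carry_out", "payload": {"commands": [[0, 0.36, 0, 0, 0, 0, 0], [0, 0, 0, 0, 0, 0, 0], [0, 0, 0, 0, 0, 0, 0], [0, 0, 0, 0, 0, 0, 0]]}}

```text
clock: 14.15
position: [0.4981, 0.2178, 0.2525]
ee_rot: [1.825, 2.556, -0.001]
force: [0.6, -0.4, 0.0]
width: 0.003
gripper_force: 0.0
```

```bash
python3 - <<'E'
from h import *
s=arm.observe();d=grab('wrist','w6');togo(.497,.2195,.177);M=Ro.from_rotvec(s['ee_rot']).as_matrix()
z=d['range_z'];v,u=np.indices(z.shape);K=d['mtx'];a=(u-K[0,2])/K[0,0];b=(v-K[1,2])/K[1,1];r=np.hypot(a,b)+1e-9;k=np.tan(r)/r
T=d['tool_from_camera'];C=np.stack([a*k*z,b*k*z,z],-1)@T[:3,:3].T+T[:3,3];W=C@M.T+s['position']
o=(cv2.inRange(cv2.cvtColor(d['pixels'],cv2.COLOR_RGB2HSV),(3,150,90),(15,255,255))>0)&(abs(W[...,2]-.2)<.012)&(abs(C[...,:2]).max(-1)<.06)
print('cap pts tool mm',o.sum(),(C[o].min(0)*1000).round(1),(C[o].max(0)*1000).round(1))
e=grab('scene','scene6');P=pts(e);h=cv2.cvtColor(e['pixels'],cv2.COLOR_RGB2HSV)
o=(cv2.inRange(h,(5,180,90),(14,255,255))>0)&(abs(P[...,0]-.5)<.06)&(abs(P[...,1]-.2)<.06);print('scene cap',o.sum())
c=e['pixels'][60:300,220:500,::-1];cv2.imwrite('pics/c6.png',cv2.resize(c,None,fx=2.4,fy=2.4))
E
```

```text
pos [0.4981 0.218  0.2526] toolx [-0.325  0.946 -0.001] yawx 108.9 go(units) [ 0.07 -0.02  3.02] z [-0.001  0.    -1.   ] t 14.2 F [ 0.3  0.6 -0.5] 0.005768920999801538 0.0
cap pts tool mm 4780 [-23.7 -25.   51.7] [32.9 26.3 64.5]
scene cap 362
```

View pics/c6.png

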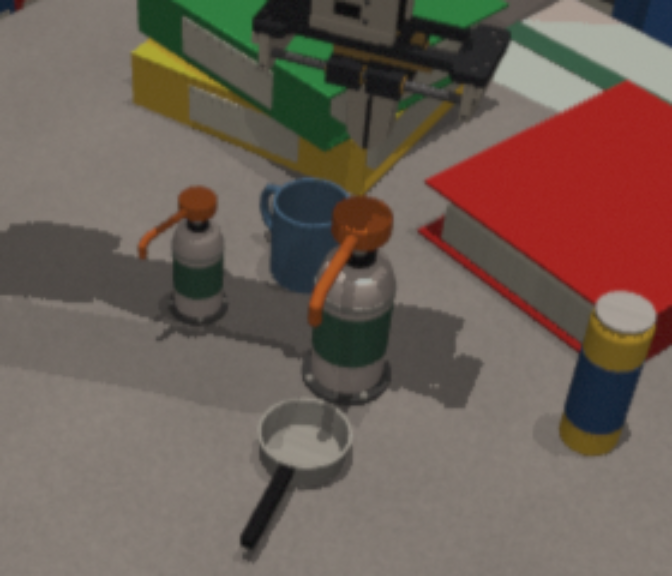

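The scene crop shows the dish at (305,440) under the spout tip (318,315 in the crop), with the closed fingers above the cap at (362,220). Descending to press.

Request:
{"api": "carry_out", "payload": {"commands": [[0, 0.15, 0, 0.5, 0, 0, 0], [0, 0, 0, 0.7, 0, 0, 0], [0, 0, 0, 0.7, 0, 0, 0], [0, 0, 0, 0.6, 0, 0, 0], [0, 0, 0, 0.4, 0, 0, 0], [0, 0, 0, 0.2, 0, 0, 0], [0, 0, 0, 0, 0, 0, 0]]}}

```text
clock: 14.95
position: [0.4958, 0.2228, 0.1746]
ee_rot: [-1.823, -2.558, 0.002]
force: [-2.1, -0.4, 3.4]
width: 0.008
gripper_force: 1.4
```

Contact at 3.4 N. I keep pressing to the stop.

Request:
{"api": "carry_out", "payload": {"commands": [[0, 0, 0, 0.2, 0, 0, 0], [0, 0, 0, 0.15, 0, 0, 0], [0, 0, 0, 0.1, 0, 0, 0], [0, 0, 0, 0.05, 0, 0, 0], [0, 0, 0, 0, 0, 0, 0]]}}

```text
clock: 15.45
position: [0.4967, 0.2233, 0.1632]
ee_rot: [1.822, 2.558, 0.002]
force: [-2.2, -0.9, 7.8]
width: 0.004
gripper_force: 3.7
```

Request:
{"api": "carry_out", "payload": {"commands": [[0, 0, 0, 0.08, 0, 0, 0], [0, 0, 0, 0.08, 0, 0, 0], [0, 0, 0, 0.04, 0, 0, 0], [0, 0, 0, 0, 0, 0, 0]]}}

```text
clock: 15.85
position: [0.4968, 0.2233, 0.1597]
ee_rot: [1.822, 2.558, 0.003]
force: [-7.2, -4.4, 20.3]
width: 0.007
gripper_force: 10.5
```

At the stop: the force jumped to 20 N. I lift off and back away.

Request:
{"api": "carry_out", "payload": {"commands": [[0, 0, 0, 0, 0, 0, 0], [0, 0, 0, -0.3, 0, 0, 0], [0, 0, 0, -0.5, 0, 0, 0], [0, 0, 0, -0.8, 0, 0, 0], [0, 0, 0, -1, 0, 0, 0], [0, 0, 0, -1, 0, 0, 0], [0, 0, 0, -1, 0, 0, 0], [0, 0, 0, 0, 0, 0, 0]]}}

```text
clock: 16.65
position: [0.498, 0.224, 0.2764]
ee_rot: [1.821, 2.556, 0.009]
force: [0.7, -0.7, 0.8]
width: 0.004
gripper_force: 0.0
```

Request:
{"api": "carry_out", "payload": {"commands": [[0, 0, 0, 0, 0, 0, 0], [0, 0, 0, 0, 0, 0, 0], [0, 0, 0, 0, 0, 0, 0]]}}

```text
clock: 16.95
position: [0.4957, 0.2228, 0.2716]
ee_rot: [-1.822, -2.558, 0.003]
force: [-0.8, 0.2, -0.6]
width: 0.004
gripper_force: 0.0
```

```bash
python3 - <<'E'
from h import *
togo(.497,.2195,.177)
d=grab('scene','scene7');P=pts(d);z=d['range_z'];h=cv2.cvtColor(d['pixels'],cv2.COLOR_RGB2HSV)
e=pickle.load(open('pics/scene1.pkl','rb'));P1=pts(e);h1=cv2.cvtColor(e['pixels'],cv2.COLOR_RGB2HSV)
for p,hh in((P1,h1),(P,h)):
    o=(cv2.inRange(hh,(5,150,70),(14,255,255))>0)&(np.hypot(p[...,0]-.497,p[...,1]-.22)<.025)
    print('cap z',o.sum(),np.percentile(p[o][:,2],90).round(4))
q=(z>0)&(np.hypot(P[...,0]-.536,P[...,1]-.1125)<.053)&(P[...,2]>.029)&(P[...,2]<.042)&(h[...,2]>70)
print('dish',cv2.minEnclosingCircle(P[q][:,:2].astype(np.float32)),P[q][:,2].mean())
E
```

```text
pos [0.4957 0.2228 0.2716] toolx [-0.327  0.945 -0.   ] yawx 109.1 go(units) [-0.14  0.01  3.78] z [-0.    -0.002 -1.   ] t 16.95 F [-0.8  0.2 -0.6] 0.0037023480248497085 0.0
cap z 359 0.202
cap z 352 0.2024
dish ((0.5349293351173401, 0.11013928055763245), 0.045918527990579605) 0.03338557178128935
```

The cap is back at its height, the dish is in place and flat, and the arm is clear, so I hand the job in.

```bash
python3 -c "
from cell import arm
print(arm.sign_off())"
```

```text
the job is handed in; nothing more can be done
None
```

I handed the job in with no verdict returned: the dish stands flat about 5 mm from my estimate of the spout outlet and is let go of, the cap was pressed to its stop (20 N) and is back up, and the arm touches nothing.

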